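Scoop rough stones into a viewing cell and hold it in the light

TASK

Scoop up the rough stones from the trough with the little scoop and tip them into the glass cell where it stands, at least two of the three, then put the scoop down, resting low on the bench or back in the trough. Then take the cell by its two frosted faces only, never touching the clear ones, and hold it up in the viewer's light path: upright, centred on the axis midway between lamp and lens, with its clear faces square to the light, resting on nothing. Finish while still holding it there, keep the cell from tipping over, and leave the other things on the bench where they are.

Things in the scene. Friction and masses are not known exactly. Their poses are not given: they have to be found in the camera images.
- tray: Fixed aluminium trough, 203 (x) x 66 x 22 mm, walls and floor 4 mm, inside 58 mm wide; origin: under its middle line, 99 mm from its +x end. Its -x end (nearest the robot) is a backstop 42 mm high, its face sloping back at 65 degrees from the floor at x = -80 mm. Scoop in the +x half, stones between. Draw the scoop along the floor towards -x: against the backstop the stones ride into the pan.
- scoop: Loose steel scoop like a small dustpan, 90 g, open front at its -x. Origin: centre of the pan's underside. Pan 52 mm wide (49 inside), floor 2 mm, side walls 18 mm high, lip at x = -33 mm, back wall at x = +25 to +28 mm. Grip: upright wooden fin, x = +28 to +54 mm, 12 mm thick (y), up to z = 70 mm: pinch it along y, above the trough walls. Stones slide out when the front is tipped 45 degrees down.
- stone1: Loose dark red rough stone, a faceted lump 15 mm across and 13.5 mm high, 11 g. Origin: centre of its underside as it lies at the start.
- stone2: Loose dark red rough stone, a faceted lump 15 mm across and 13.5 mm high, 11 g. Origin: centre of its underside as it lies at the start.
- stone3: Loose dark red rough stone, a faceted lump 15 mm across and 13.5 mm high, 11 g. Origin: centre of its underside as it lies at the start.
- cell: Loose open-topped glass box, 160 g: 70 (x) x 56 (y) x 50 (z) mm, walls 3 mm, floor 4 mm, mouth 64 x 50 mm (the scoop fits in when tipped along y). Origin: centre of its underside. Clear faces: the short ends (x = -35, +35 mm); frosted milky faces: the long sides (y = -28, +28 mm). The same turned end for end. The bench on the robot's side of it is bare for about 150 mm: room to set the scoop down.
- cell_center (a point): Middle of the cell, 25 mm above the cell's underside, on its axis.
- clear_panes: The cell's two clear end faces (normal to the cell's x), part of the cell; same origin and axes as the cell.
- frosted_left: The cell's frosted long side at its +y (outer face at y = +28 mm), part of the cell; same origin and axes as the cell.
- frosted_right: The cell's frosted long side at its -y (outer face at y = -28 mm), part of the cell; same origin and axes as the cell.
- viewer: Fixed viewer: dark base plate 100 x 310 x 14 mm with two posts; black lamp tube (56 mm diameter) at +y and brass-rimmed lens (58 mm) at -y face each other, tops 160 mm above the bench. The light runs level along its y, 130 mm above the bench; free gap y = -75 to +75 mm. Origin: on the bench under the middle of the gap.
- light_path (a point): Middle of the light path: on the axis of lamp and lens, midway between them, 130 mm above the bench; axes as the viewer's (y along the light).
- mallet: Bystander: rawhide mallet lying down, head 52 mm in diameter and 95 mm long, handle 200 mm.
- bench_block: Bystander: square steel bench block 65 x 65 x 22 mm.
- ring_blank: Bystander: small brass ring, 25 mm across, 9 mm high.
- flux_jar: Bystander: amber glass jar with black lid, 44 mm across, 50 mm high.
- doming_block: Bystander: steel doming cube, 45 mm.
- ring_mandrel: Bystander: tapered steel ring mandrel with wooden handle, 290 mm long, lying down.
- ring_clamp: Bystander: wooden ring clamp, 120 x 24 x 29 mm, lying down.
Not all that is in view belongs to the job. What is shaped like the cell but pink or purple is not meant.

How it is judged:
By the outcome, as a careful person would: the job done as asked, in the order asked, and still so for the second after the job is handed in, while the arm keeps its last pose, push and grip.
It also fails if it takes over 64 s, if anything falls off the work surface, if the arm or the gripper's body presses on something with over 40 N, if the wrist force passes 120 N, or if a joint passes its speed limit or range.

ROBOT

A 7-joint arm with a two-finger parallel gripper is mounted at the origin on the work surface. World frame = base frame: x ahead of the robot, y to its left, z up, the work surface at z = 0. Lengths are in m, angles in rad, forces in N, time in s.
With the tool pointing down it reaches from about 0.425 to 0.975 m from the base axis. Payload 16.7 kg.
Tool frame: the origin (TCP) lies between the finger pads; the fingertips stand 19 mm ahead of it and the grasp point (between the pads) is the TCP; z points along the fingers, y is the line along which they close (so a half turn about z gives the same grasp; the last joint's range is limited). The gripper opens to 85 mm and grips with 20 to 120 N. Pads are 22 mm wide; open, the fingers measure 114 mm over their backs; the gripper's body (76 mm by 85 mm) begins 54 mm behind the grasp point. The pads swing forward as they close: fully open they stand 13 mm farther back than shut.
Start: joints at [-1.337, 0.426, 0.074, 1.606, -0.034, 1.111, -0.067], TCP at [0.252, 0.626, 0.25] pointing down, gripper open.
Joint ranges: [-2.85, 2.85], [-0.5, 2.14], [-1.23, 1.37], [0.21, 2.46], [-1.02, 4.16], [0.16, 2.05], [-2.73, 2.73]. Speed limits (rad/s): [1.89, 1.89, 2.39, 2.39, 3.01, 3.01, 3.01].

INTERFACE

Orientations are given as [roll, pitch, yaw] about the fixed x, y, z axes, in that order (R = Rz(yaw) Ry(pitch) Rx(roll)).
In Python, from workcell import move_ptp, move_l, set_joints, grip, dwell, inverse_kinematics, grab_frame, get_calibration, MotionError, finish_job, read_clock, read_joint_positions, read_dq, read_tau, read_position, read_orientation, read_ft_force, read_torque, read_width, read_gripper_force gives the robot as it stands. The module is installed in compiled form; this text tells all that it offers. Calls block until the motion is done:
- move_ptp(position, orientation): joint-space move of the TCP to a pose.
- move_l(position, frame=None, max_speed=0.15): straight line of the TCP; frame=None keeps the orientation; max_speed is the mean speed in m/s.
- set_joints(angles): joint-space move.
- grip(opening, grip_force=None): finger opening in m; grip_force is the grip in N (None keeps the last); returns when the fingers have stopped.
- dwell(seconds).
- inverse_kinematics(position, orientation): joint angles nearest the present ones, or None.
- grab_frame(name): name is "scene" or "side" or "wrist"; returns (picture, depth): 420x560x3 uint8, red, green, blue; 420x560 float32, m along the optical axis (not along the pixel's ray), 0 where there is no reading.
- get_calibration(name): a dict with "K" (3x3 intrinsics, pixels), "extrinsics" (4x4, takes a point from world to camera coordinates). Camera axes: x right, y down, z forward; pixel columns grow to the right and rows downward; lengths in m; the calibration is good to about 2 mm. The wrist camera is an equidistant fisheye: a pixel r from the principal point sees the ray r / f radians off the axis. A picture is of the moment at which its call begins: read the wrist's pose just before it. get_calibration takes no time and is no camera call; for the wrist camera it gives the pose at the moment of the call.
A pose or a line that the arm cannot do raises MotionError and nothing moves.
- finish_job(): hands the job in; it is judged then, once.
Readings, each from a call of its own:
- read_clock(): time.
- read_joint_positions(): joint angles.
- read_dq(): joint speeds.
- read_tau(): joint torques, N m.
- read_position(): TCP position.
- read_orientation(): TCP orientation.
- read_ft_force(): force on the tool from outside, world axes, zero at the start.
- read_torque(): the same for the moment, N m.
- read_width(): finger opening in m.
- read_gripper_force(): force on a finger pad.
Only numpy, scipy, OpenCV 4.12 (cv2) and the standard library are available. Lean on these libraries where they do the work, as an engineer would, in place of code of your own. Each camera call takes 0.05 s, during which the arm holds its last target. There are 200 camera calls.

## Working session

There is one attempt and no reset: what is moved stays moved. The work goes in short steps, each a Python script; the robot and the scene stay as the last script left them, time stands still between calls to the robot, and variables do not carry over. Pictures are saved under pics/ and viewed, at most 10 in all, crops included, and the job is handed in when it is done.

```bash
mkdir -p pics; cat > h.py <<'E'
import numpy as np, cv2
from workcell import *
def cam(n):
    c=get_calibration(n); rgb,d=grab_frame(n); return rgb,d,np.array(c["K"]),np.array(c["extrinsics"])
def world(n,d,K,E):
    v,u=np.mgrid[:d.shape[0],:d.shape[1]]
    x=(u-K[0,2])/K[0,0]; y=(v-K[1,2])/K[1,1]
    P=np.stack([x*d,y*d,d],-1); R=E[:3,:3];t=E[:3,3]
    return (P-t)@R
def save(p,rgb): cv2.imwrite(p,cv2.cvtColor(rgb,cv2.COLOR_RGB2BGR))
E
python3 - <<'E'
from h import *
for n in("scene","side"):
    r,d,K,E=cam(n); save(f"pics/{n}1.png",cv2.resize(r,(784,588),interpolation=cv2.INTER_CUBIC)); np.savez(f"{n}1.npz",r=r,d=d,K=K,E=E)
    print(n,K.tolist(),(-E[:3,:3].T@E[:3,3]).round(3),E[2,:3].round(2))
print(read_clock(),read_orientation())
E
```

```text
scene [[441.97541363122247, 0.0, 277.75743775616826], [0.0, 441.97541363122247, 219.06349508561044], [0.0, 0.0, 1.0]] [ 1.128 -0.475  1.005] [-0.49  0.36 -0.79]
side [[541.2318002866017, 0.0, 270.5689565357903], [0.0, 541.2318002866017, 211.99517890445793], [0.0, 0.0, 1.0]] [ 0.287 -1.225  1.17 ] [ 0.19  0.72 -0.67]
0.1 [-3.14043114e+00  7.98844822e-05  2.75870921e+00]
```

View pics/scene1.png

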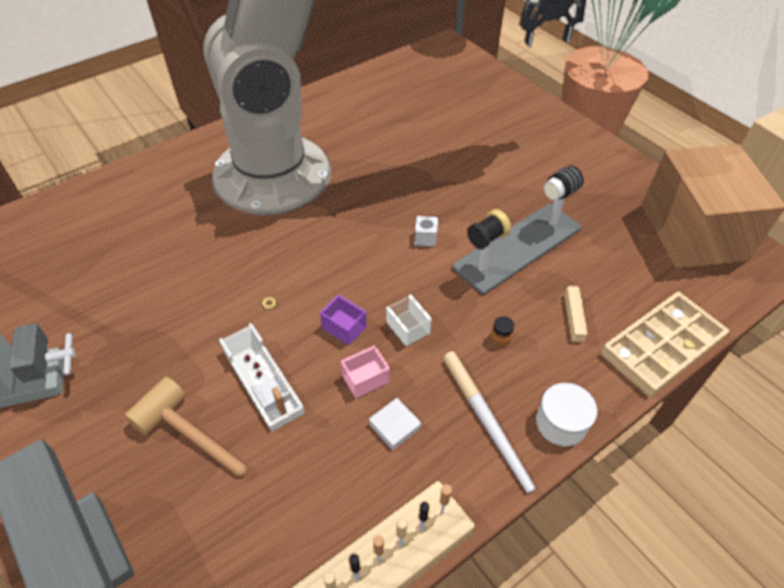

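View pics/side1.png

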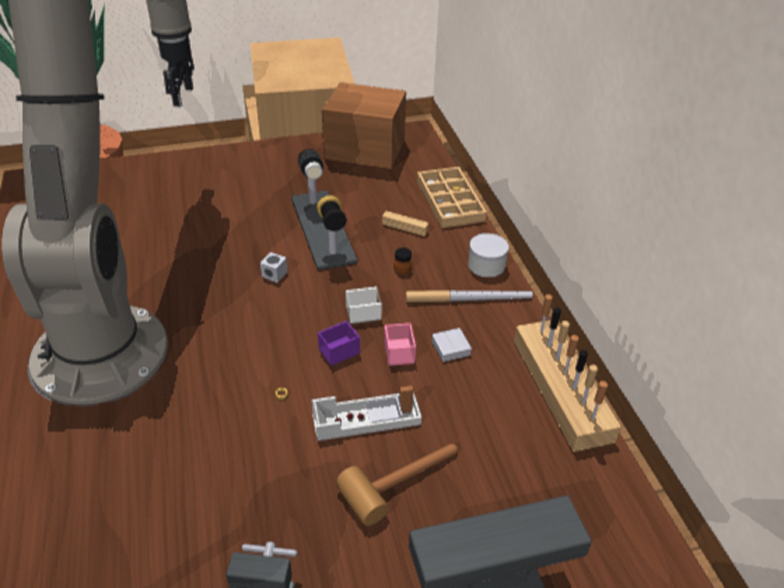

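The scene picture shows three open boxes: white/clear at (409,320), purple at (343,320) and pink at (365,372). The clear one with milky sides fits the cell. The trough is at (260,375) with the stones at (247,357), (256,366) and (258,373) and the scoop fin at (279,400). The viewer's brass lens is at (490,228) and its lamp at (563,183).

```bash
python3 - <<'E'
from h import *
S={n:np.load(n+"1.npz") for n in("scene","side")}
def rgbcrop(n,c,w,h,s):
    r=S[n]["r"][c[1]:c[1]+h,c[0]:c[0]+w]; return cv2.resize(cv2.cvtColor(r,cv2.COLOR_RGB2BGR),None,fx=s,fy=s,interpolation=cv2.INTER_CUBIC)
a=rgbcrop("scene",(150,190,),190,120,4); cv2.imwrite("pics/c1.png",a)
b=rgbcrop("side",(190,180),150,140,4); cv2.imwrite("pics/c2.png",b)
for n in S:
    W=world(n,S[n]["d"],S[n]["K"],S[n]["E"]); 
    pts={"scene":[(409,343),(394,300),(388,317),(430,323),(260,395),(228,345),(250,328),(299,410),(272,425),(247,357),(256,366),(258,373),(278,392),(490,228),(563,183),(470,285),(575,228),(520,250)],
    "side":[(363,315),(348,293),(380,291),(382,318),(315,437),(420,424),(407,390),(328,240),(312,165),(325,265),(305,200)]}[n]
    print(n)
    for p in pts: print(p,W[int(p[1]/1.4),int(p[0]/1.4)].round(3))
E
```

```text
scene
(409, 343) [ 0.608 -0.041  0.008]
(394, 300) [ 0.498  0.003 -0.001]
(388, 317) [ 0.544 -0.045  0.03 ]
(430, 323) [0.608 0.009 0.037]
(260, 395) [ 0.534 -0.331  0.005]
(228, 345) [ 0.416 -0.33   0.029]
(250, 328) [ 0.413 -0.279  0.038]
(299, 410) [ 0.61  -0.291  0.021]
(272, 425) [ 0.609 -0.345  0.022]
(247, 357) [ 0.453 -0.312  0.014]
(256, 366) [ 0.479 -0.308  0.013]
(258, 373) [ 0.497 -0.311  0.015]
(278, 392) [ 0.587 -0.313  0.071]
(490, 228) [0.559 0.19  0.148]
(563, 183) [0.551 0.399 0.148]
(470, 285) [ 0.558  0.158 -0.004]
(575, 228) [0.579 0.449 0.01 ]
(520, 250) [0.557 0.302 0.011]
side
(363, 315) [ 0.564 -0.038  0.016]
(348, 293) [0.539 0.004 0.051]
(380, 291) [ 0.626  0.053 -0.001]
(382, 318) [ 0.606 -0.038 -0.002]
(315, 437) [ 0.4   -0.334  0.006]
(420, 424) [ 0.605 -0.346  0.002]
(407, 390) [ 0.584 -0.314  0.07 ]
(328, 240) [0.543 0.253 0.012]
(312, 165) [0.534 0.392 0.148]
(325, 265) [0.517 0.159 0.012]
(305, 200) [0.517 0.44  0.013]
```

View pics/c1.png

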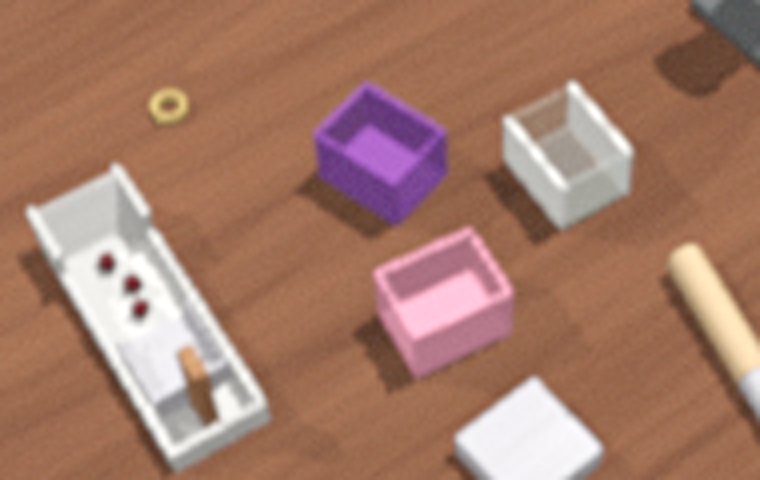

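View pics/c2.png

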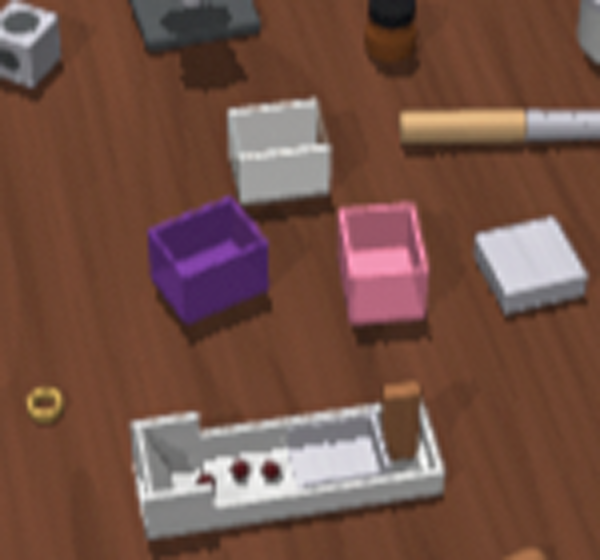

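The crops confirm it: the cell has two milky sides and clear ends, with its rim at scene-crop (504,125)–(632,152). The three stones lie between the backstop and the scoop, and the scoop's fin is at (195,380).

```bash
python3 - <<'E'
from h import *
S={n:np.load(n+"1.npz") for n in("scene","side")}
def ray(n,p,z,s,o):
    K,E=S[n]["K"],S[n]["E"]; u=(p[0]+.5)/s-.5+o[0]; v=(p[1]+.5)/s-.5+o[1]
    c=-E[:3,:3].T@E[:3,3]; r=E[:3,:3].T@[(u-K[0,2])/K[0,0],(v-K[1,2])/K[1,1],1]
    return c+r*(z-c[2])/r[2]
def pr(t,n,ps,z,o):
    q=np.array([ray(n,p,z,4,o)[:2] for p in ps]); print(t,n,q.round(4).tolist(),q.mean(0).round(4))
    d=np.diff(np.vstack([q,q[:1]]),axis=0); print("  len",np.hypot(*d.T).round(3),"ang",np.degrees(np.arctan2(d[:,1],d[:,0])).round(1))
pr("cell","scene",[(504,122),(573,82),(633,150),(565,190)],.05,(150,190))
pr("cell","side",[(228,107),(319,99),(330,150),(232,156)],.05,(190,180))
pr("traytop+x","scene",[(268,407),(174,460)],.022,(150,190))
pr("tray-x","scene",[(118,166),(28,210)],.042,(150,190))
pr("stones","scene",[(107,262),(132,284),(140,309)],.010,(150,190))
pr("stones","side",[(240,469),(271,470)],.010,(190,180))
P=[];C=[]
for n in S:
    P.append(world(n,S[n]["d"],S[n]["K"],S[n]["E"])[S[n]["d"]>0]); C.append(S[n]["r"][S[n]["d"]>0])
for nm,k in(("scene",[0]),("side",[1])):
  p=np.concatenate([P[i] for i in k])
  def box(t,lo,hi):
    m=np.all((p>lo)&(p<hi),1); q=p[m]
    c,s,a=cv2.minAreaRect((q[:,:2]*1000).astype(np.float32)); print(nm,t,m.sum(),np.round(c,1),np.round(s,1),round(a,2)); return q
  box("tray",(.37,-.39,.013),(.66,-.24,.046))
  box("fin",(.54,-.37,.05),(.63,-.26,.08))
  q=box("cell",(.5,-.07,.035),(.66,.06,.054))
  box("plate",(.43,.1,.009),(.66,.5,.018))
  q=box("tubes",(.43,.1,.11),(.66,.5,.17)); 
  for a in(0,1):
    r=q[(q[:,1]>.3)==a]; print("  tube",r.min(0).round(3),r.max(0).round(3))
    A=np.c_[2*r[:,0],2*r[:,2],np.ones(len(r))]
E
```

```text
cell scene [[0.5385, -0.0455], [0.5387, 0.0135], [0.6089, 0.0102], [0.6079, -0.0465]] [ 0.5735 -0.0171]
  len [0.059 0.07  0.057 0.069] ang [ 89.8  -2.6 -91.  179.2]
cell side [[0.5377, 0.0189], [0.6091, 0.0113], [0.6028, -0.048], [0.5285, -0.0368]] [ 0.5695 -0.0136]
  len [0.072 0.06  0.075 0.057] ang [ -6.1 -96.1 171.5  80.7]
traytop+x scene [[0.6141, -0.2833], [0.611, -0.3485]] [ 0.6126 -0.3159]
  len [0.065 0.065] ang [-92.7  87.3]
tray-x scene [[0.4097, -0.2729], [0.4063, -0.3381]] [ 0.408  -0.3055]
  len [0.065 0.065] ang [-93.  87.]
stones scene [[0.4515, -0.3104], [0.4766, -0.3054], [0.4967, -0.3106]] [ 0.475  -0.3088]
  len [0.026 0.021 0.045] ang [ 11.3 -14.5 179.8]
stones side [[0.4746, -0.3024], [0.4949, -0.3083]] [ 0.4847 -0.3054]
  len [0.021 0.021] ang [-16.2 163.8]
scene tray 742 [ 509.1 -311.7] [ 66.4 204. ] 87.05
scene fin 74 [ 587.5 -315.3] [26.3 11.8] 0.53
scene cell 244 [572.9 -17.6] [57.8 73.1] 86.36
scene plate 1647 [545.8 307.6] [101.2 310.9] 2.19
scene tubes 1024 [546.4 305.8] [ 58.4 291. ] 1.93
  tube [0.52 0.16 0.11] [0.579 0.233 0.159]
  tube [0.514 0.375 0.11 ] [0.57  0.452 0.158]
side tray 913 [ 505.7 -309.3] [ 74.9 203.2] 87.47
side fin 84 [ 583.1 -312.4] [15.9 24.9] 83.31
side cell 222 [569.7 -16.6] [68.1 70.9] 86.2
side plate 912 [546.1 298.3] [212.8 349.8] 1.39
side tubes 672 [541.9 306.1] [ 59.5 293.9] 2.35
  tube [0.515 0.16  0.111] [0.574 0.235 0.164]
  tube [0.507 0.374 0.113] [0.567 0.452 0.164]
```

```bash
cat >> h.py <<'E'
from scipy.spatial.transform import Rotation as Ro
# scoop pose -> tool pose. scoop frame: origin, x back(+), z up. tool grips at (41,0,g) mm, tool z=-scoop z
G=np.array([.041,0,.050])
def scoop_tool(o,yaw,tilt,flip=True,g=G):
    """o: scoop origin, yaw: heading of scoop +x, tilt>0 raises front"""
    R=Ro.from_euler('z',yaw)*Ro.from_euler('y',tilt)
    T=R*Ro.from_euler('x',np.pi)
    if flip: T=T*Ro.from_euler('z',np.pi)
    return np.array(o)+R.apply(g), T.as_euler('xyz')
def off(o,yaw,tilt,p):  # scoop origin such that scoop point p lies at world o
    R=Ro.from_euler('z',yaw)*Ro.from_euler('y',tilt); return np.array(o)-R.apply(p)
E
python3 - <<'E'
from h import *
d=np.deg2rad
S=np.load("scene1.npz");W=world("s",S["d"],S["K"],S["E"])
for t,(u,v) in dict(purple=(381,110),purple2=(330,135),purpler=(440,137),purplenear=(398,185),pinktop=(470,235)).items(): print(t,W[190+v//4,150+u//4].round(3))
m=(W[...,2]>.012)&(W[...,0]>.38)&(W[...,0]<.53)&(abs(W[...,1]+.0)<.07); print("in bare area:",m.sum(),W[m].min(0) if m.any() else 0, W[m].max(0) if m.any() else 0)
c=np.array([.572,-.017]);ty=d(-2.9)
def t(n,p,o):
    q=inverse_kinematics(p,o); print(n,np.round(p,3),None if q is None else np.round(q,2))
for fl in(True,False):
    t("grasp",*scoop_tool([.544,-.312,.006],ty,0,fl))
    t("back",*scoop_tool([.463,-.308,.004],ty,d(15),fl))
    t("up",*scoop_tool([.463,-.308,.12],ty,d(15),fl))
    for nm,yw in(("front-y",d(86.5)),("front+y",d(-93.5))):
        s=1 if yw>0 else -1
        t(nm+" lvl",*scoop_tool([c[0],c[1]+s*.03,.12],yw,d(15),fl))
        lip=[c[0],c[1]+s*.004,.038]
        t(nm+" tip",*scoop_tool(off(lip,yw,d(-58),[-.033,0,0]),yw,d(-58),fl))
        t(nm+" put",*scoop_tool([.45,-.02,.0],yw,0,fl))
for y in(-3.5,176.5): t("cell",[*c,.03],[np.pi,0,d(y)])
for y in(92,-88): t("view",[.544,.306,.135],[np.pi,0,d(y)]); t("viewup",[.544,.306,.24],[np.pi,0,d(y)])
E
```

```text
purple [ 0.47  -0.1    0.034]
purple2 [ 0.47  -0.143  0.04 ]
purpler [ 0.52  -0.084  0.043]
purplenear [ 0.534 -0.13   0.041]
pinktop [ 0.599 -0.117  0.05 ]
in bare area: 0 0 0
grasp [ 0.585 -0.314  0.056] [ 0.02  0.69  0.53  1.79 -0.47  0.79  2.3 ]
back [ 0.515 -0.311  0.042] [-0.06  0.78  0.64  1.77 -0.39  0.99  2.27]
up [ 0.515 -0.311  0.158] [-0.19  0.69  0.86  1.73 -0.39  1.2   2.32]
front-y lvl [0.575 0.065 0.158] [-0.39  0.41  0.04  1.88  0.27  0.98  2.56]
front-y tip [ 0.572 -0.016  0.127] [ 0.46  0.69 -0.11  1.87 -0.96  1.22 -2.19]
front-y put [0.453 0.021 0.05 ] [ 0.66  0.59 -1.03  2.2   0.76  0.76  2.2 ]
front+y lvl [ 0.569 -0.099  0.158] [-0.55  0.66  1.07  1.93 -0.9   1.18  0.88]
front+y tip [ 0.572 -0.018  0.127] [-1.04  0.88  0.75  1.87  0.39  1.07 -0.69]
front+y put [ 0.447 -0.061  0.05 ] [-0.64  0.5   0.77  2.28 -0.66  0.59  0.58]
grasp [ 0.585 -0.314  0.056] [-0.2   0.83  0.88  1.8  -0.8   0.91 -0.56]
back [ 0.515 -0.311  0.042] [-0.24  0.94  0.97  1.78 -0.69  1.1  -0.61]
up [ 0.515 -0.311  0.158] [-0.23  0.73  0.94  1.73 -0.46  1.22 -0.76]
front-y lvl [0.575 0.065 
[... 166 characters left out ...]
6   0.42  0.49  2.27 -0.39  0.53  0.14]
front+y lvl [ 0.569 -0.099  0.158] [-0.61  0.77  1.21  1.93 -1.    1.28 -2.17]
front+y tip [ 0.572 -0.018  0.127] [-0.49  0.71 -0.03  1.84  0.82  1.4   2.06]
front+y put [ 0.447 -0.061  0.05 ] [-0.8   0.63  1.01  2.29 -0.9   0.7  -2.32]
cell [ 0.572 -0.017  0.03 ] [-0.51  0.62  0.55  2.02 -0.54  0.65 -1.23]
cell [ 0.572 -0.017  0.03 ] [-0.31  0.57  0.3   2.01 -0.28  0.6   1.68]
view [0.544 0.306 0.135] [-0.92  0.49  0.41  1.84 -0.25  0.86 -0.36]
viewup [0.544 0.306 0.24 ] [-0.96  0.38  0.45  1.76 -0.18  1.05 -0.41]
view [0.544 0.306 0.135] [-0.48  0.47 -0.18  1.81  0.11  0.87  2.47]
viewup [0.544 0.306 0.24 ] [-0.52  0.36 -0.12  1.73  0.05  1.06  2.52]
```

```bash
cat >> h.py <<'E'
def wworld(d,K,E):
    v,u=np.mgrid[:d.shape[0],:d.shape[1]]; a=(u-K[0,2])/K[0,0]; b=(v-K[1,2])/K[1,1]
    th=np.hypot(a,b); k=np.where(th>0,np.tan(np.minimum(th,1.5))/np.maximum(th,1e-9),1)
    return (np.stack([a*k*d,b*k*d,d],-1)-E[:3,3])@E[:3,:3]
def wcam(p):
    r,d,K,E=cam("wrist"); save(p,r); np.savez(p+".npz",r=r,d=d,K=K,E=E); return wworld(d,K,E),r,d
E
python3 - <<'E'
from h import *
p,o=scoop_tool([.544,-.312,.006],np.deg2rad(-2.9),0,False)
move_ptp([p[0],p[1],.19],o); grip(.05,40)
print(read_clock(),read_joint_positions().round(2) if hasattr(read_joint_positions(),'round') else read_joint_positions(),read_position())
W,r,d=wcam("pics/w1.png")
m=d>0
def box(t,lo,hi):
    q=W[m&np.all((W>lo)&(W<hi),-1)]
    c,s,a=cv2.minAreaRect((q[:,:2]*1000).astype(np.float32)); print(t,len(q),np.round(c,1),np.round(s,1),round(a,2),q.min(0).round(3),q.max(0).round(3))
box("tray",(.37,-.39,.013),(.66,-.24,.046))
box("fin",(.54,-.37,.055),(.63,-.26,.08))
red=(r[...,0].astype(int)>1.6*r[...,1])&(r[...,0].astype(int)>1.6*r[...,2])&(r[...,0]<150)
q=W[m&red&np.all((W>(.42,-.36,.006))&(W<(.53,-.26,.03)),-1)]; print(len(q),q.min(0),q.max(0))
E
```

```text
4.025 [-0.17  0.59  0.82  1.72 -0.49  1.04 -0.81] [ 0.58495318 -0.31405918  0.19000681]
tray 4485 [ 506.1 -308.6] [ 66.8 203.6] 87.14 [ 0.403 -0.346  0.013] [ 0.609 -0.271  0.046]
fin 535 [ 585.7 -311.5] [11.8 25.8] 86.8 [ 0.573 -0.318  0.055] [ 0.599 -0.306  0.076]
325 [ 0.44637732 -0.3153981   0.0076662 ] [ 0.50199352 -0.29693673  0.01923474]
```

View pics/w1.png

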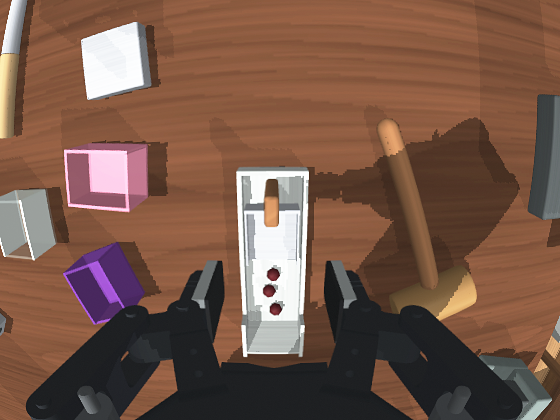

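The wrist view shows the fin at (272,203), the stones at (273,274), (269,290) and (276,309) and the backstop at (270,340). This agrees with the other cameras to within 3 mm.

```bash
python3 - <<'E'
from h import *
y=np.deg2rad(-2.87); u=np.array([-np.cos(y),-np.sin(y),0])
f0=np.array(read_ft_force())
p,o=scoop_tool([.5447,-.3108,.004],y,0,False)
print(p)
move_l([p[0],p[1],.1],o,.2); move_l(p,o,.1); grip(.0,60)
print("w",read_width(),read_gripper_force(),read_ft_force(),read_clock())
p=np.array(read_position()); 
move_l(p+u*.058,o,.10); print(np.array(read_ft_force())-f0)
s=.058
while s<.088:
    s+=.004; move_l(p+u*s,o,.08); f=np.array(read_ft_force())-f0; print(round(s,3),f.round(1),np.round(read_position(),4))
    if f@-u>14: break
print(read_clock())
W,r,d=wcam("pics/w2.png"); save("pics/w2c.png",cv2.resize(r[150:390,180:380],None,fx=2.4,fy=2.4,interpolation=cv2.INTER_CUBIC))
E
```

```text
[ 0.58564857 -0.31285287  0.054     ]
w 0.011281357343925038 59.27914917469025 [-0.50242368  0.48329853  5.00557677] 5.7083
[-1.72566668 -0.90424696  3.38189871]
0.062 [ 1.3 -0.2  1.9] [ 0.5241 -0.31    0.0545]
0.066 [-1.1 -1.8  2.7] [ 0.5196 -0.3098  0.0545]
0.07 [-1.7 -1.4  3.8] [ 0.5155 -0.3095  0.0545]
0.074 [-0.9 -1.2  2.9] [ 0.5116 -0.3093  0.0545]
0.078 [-0.9 -0.5  3.8] [ 0.5075 -0.3091  0.0545]
0.082 [ 2.6 -0.9 -0.6] [ 0.5041 -0.3088  0.0545]
0.086 [15.5 -0.5  3.5] [ 0.5028 -0.3088  0.0555]
8.1833
```

View pics/w2c.png

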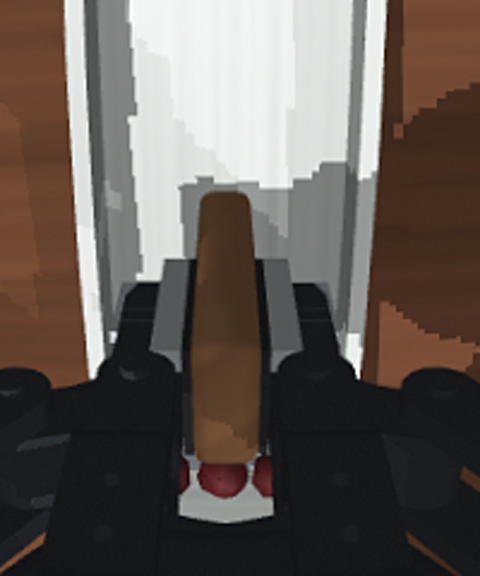

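The lip has met the backstop (TCP at tray x ≈ −6 mm, 15 N). All three stones show as red in a row in the pan, just ahead of the fin at (185–265,478). Next I tilt back, lift, and carry the scoop over to the cell.

```bash
python3 - <<'E'
from h import *
d=np.deg2rad
y=d(-2.87); u=np.array([-np.cos(y),-np.sin(y),0])
p=np.array(read_position()); o0=p-Ro.from_euler('z',y).apply(G)
piv=o0+Ro.from_euler('z',y).apply([.054,0,0])
for t in(7,14,20):
    q,o=scoop_tool(off(piv+[0,0,.001*t/7],y,d(t),[.054,0,0]),y,d(t),False); move_l(q,o,.06)
move_l(q+[0,0,.11],o,.15)
c=np.array([.572,-.017]); yw=d(86.5)
q,o=scoop_tool([c[0],c[1]+.03,.13],yw,d(20),False)
print(read_clock(),read_ft_force()); move_ptp(q,o); print(read_clock(),read_joint_positions(),read_width())
W,r,dd=wcam("pics/w3.png"); save("pics/w3c.png",cv2.resize(r,(784,588)))
for t in(-20,-58):
    for h in (.038,.07,.10):
        lip=[c[0],c[1]+.004,h]; a=scoop_tool(off(lip,yw,d(t),[-.033,0,0]),yw,d(t),False); print(t,h,a[0].round(3),inverse_kinematics(*a))
E
```

```text
9.9583 [ 0.56506006 -0.22367608 -0.63784545]
11.3833 [-0.90483146  0.51621269  0.67326002  1.88312031  0.01924178  0.96272496
 -0.35581731] 0.011529919163997168
-20 0.038 [0.575 0.039 0.11 ] [-0.20904793  0.4682226   0.27670701  1.97932645 -0.67018139  0.82247914
  0.47011136]
-20 0.07 [0.575 0.039 0.142] [-0.26675053  0.42765077  0.34806393  1.96453436 -0.65553884  0.88428876
  0.44348411]
-20 0.1 [0.575 0.039 0.172] [-0.31600766  0.39153255  0.40784609  1.94674587 -0.63680111  0.94032005
  0.41439498]
-58 0.038 [ 0.572 -0.016  0.127] [ 0.37242465  0.69101166  0.00332574  1.87495139 -1.01009737  1.26553433
  0.99763896]
-58 0.07 [ 0.572 -0.016  0.159] [ 0.38899226  0.64100304 -0.01854978  1.87025928 -0.98743093  1.2856297
  0.9430664 ]
-58 0.1 [ 0.572 -0.016  0.189] [ 0.33939092  0.597051    0.04684589  1.86664364 -1.00102698  1.3387204
  0.9196041 ]
```

View pics/w3c.png

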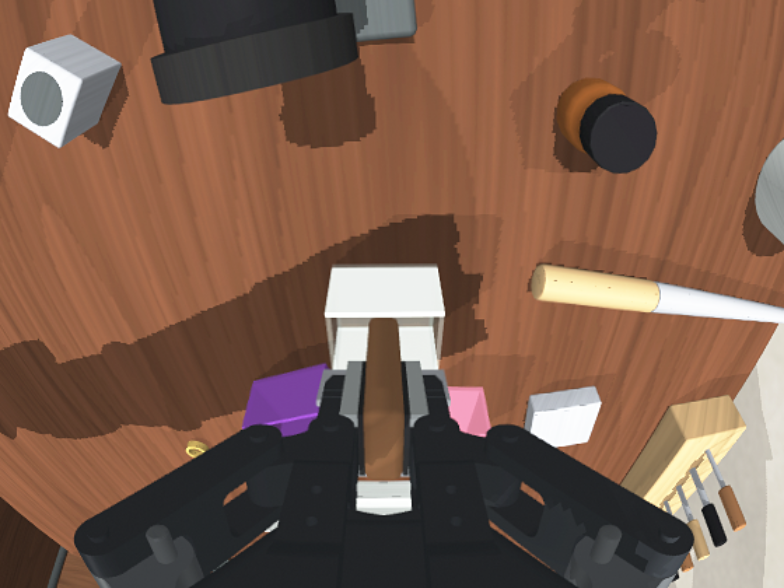

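Carried well: the cell's +y frosted wall is at (385,290), and the scoop is above its mouth, fin at (385,400). Next I check the cell position from this view and tip.

```bash
python3 - <<'E'
from h import *
d=np.deg2rad
Z=np.load("pics/w3.png.npz");W=wworld(Z["d"],Z["K"],Z["E"])
q=W[(Z["d"]>0)&np.all((W>(.52,-.008,.006))&(W<(.63,.03,.046)),-1)]
A=np.c_[q[:,0],np.ones(len(q))]; k=q[q[:,1]>np.median(q[:,1])-.003]; print(len(q),len(k),"x",k[:,0].min(),k[:,0].max(),"yface fit",np.polyfit(k[:,0]-.572,k[:,1],1))
c=np.array([.572,-.017]); yw=d(86.5)
def pose(t,h,dy): 
    lip=[c[0],c[1]+dy,h]; return scoop_tool(off(lip,yw,d(t),[-.033,0,0]),yw,d(t),False)
seq=[(10,.085,.004),(-5,.078,.004),(-18,.07,.003),(-30,.055,.003),(-40,.045,.004),(-50,.04,.005),(-57,.04,.005)]
f0=np.array(read_ft_force())
try:
    for s in seq:
        p,o=pose(*s); move_l(p,o,.1)
        f=np.array(read_ft_force())-f0; print(s,f.round(1),read_clock(),np.round(read_joint_positions()[4],2))
        if np.linalg.norm(f)>12: break
except MotionError as e: print(s,e)
dwell(.4)
r,*_=cam("scene"); a=r[200:290,240:330]; r2,*_=cam("side"); b=r2[180:270,220:310]
np.save("a.npy",r); save("pics/t1.png",cv2.resize(np.hstack([a,b]),None,fx=4.4,fy=4.4,interpolation=cv2.INTER_CUBIC))
E
```

```text
2245 2206 x 0.5370871834339412 0.607601766247721 yface fit [-0.05471091  0.01387055]
(10, 0.085, 0.004) [-1.8  1.1  0.8] 12.0 -0.13
(-5, 0.078, 0.004) [-0.4  1.5 -0. ] 12.5 -0.36
(-18, 0.07, 0.003) [-0.6  2.7 -0.6] 12.9667 -0.6
(-30, 0.055, 0.003) [-0.5  0.9 -0.3] 13.4 -0.8
(-40, 0.045, 0.004) [-0.4  0.8 -0.1] 13.75 -0.93
(-50, 0.04, 0.005) [ 0.   1.  -0.2] 14.1417 -0.99
(-57, 0.04, 0.005) [-0.9  1.1  0.6] 14.4583 -1.0
```

View pics/t1.png

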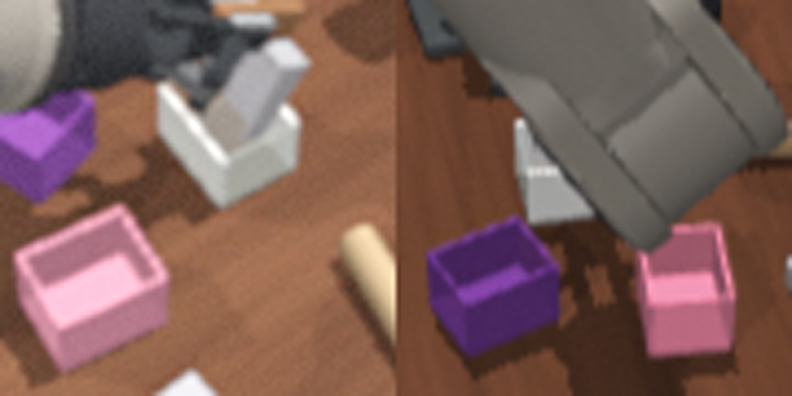

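The scoop is tipped inside the mouth (about (250,95)) and no contact force shows. I withdraw the scoop and look inside the cell before setting it down.

```bash
python3 - <<'E'
from h import *
d=np.deg2rad
c=np.array([.572,-.017]); yw=d(86.5)
def pose(t,h,dy): 
    lip=[c[0],c[1]+dy,h]; return scoop_tool(off(lip,yw,d(t),[-.033,0,0]),yw,d(t),False)
for s in [(-54,.072,.005),(-30,.085,.01),(-5,.09,.02)]:
    p,o=pose(*s); move_l(p,o,.15)
p,o=scoop_tool([.45,-.018,.09],d(90),0,False); move_ptp(p,o)
print(read_clock(),read_joint_positions())
r,*_=cam("scene"); W,w,_=wcam("pics/w4.png")
a=cv2.resize(r[200:260,260:320],(400,400),interpolation=cv2.INTER_CUBIC); b=cv2.resize(w,None,fx=.7,fy=.952)
save("pics/t2.png",np.hstack([a,b]))
E
```

```text
17.2917 [-0.45534843  0.20984256  0.29771358  2.21240806 -0.09331137  0.72972278
 -0.09721333]
```

View pics/t2.png

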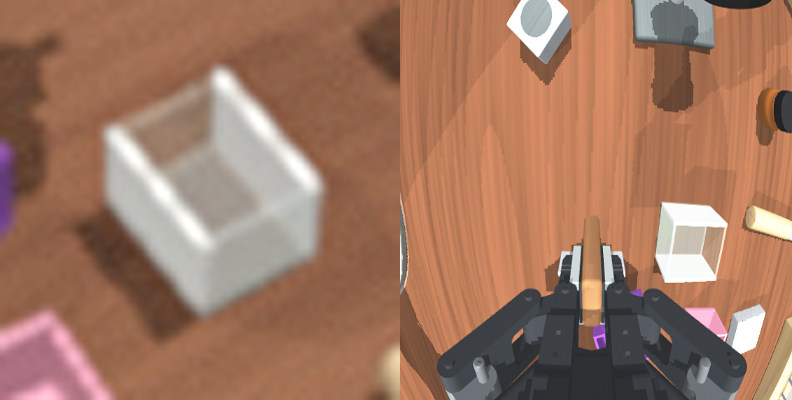

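The cell is empty (left crop, mouth at (215,165)). I locate the red stones with code.

```bash
cat >> h.py <<'E'
def stones(n,lo=(.35,-.4,-.02),hi=(.7,.1,.2),tag=""):
    r,d,K,E=cam(n); W=(wworld if n=="wrist" else lambda d,K,E:world(n,d,K,E))(d,K,E)
    i=r.astype(int); m=(i[...,0]>1.8*i[...,1])&(abs(i[...,1]-i[...,2])<18)&(i[...,0]>1.8*i[...,2])&(i[...,0]<140)&(i[...,0]>25)
    m&=np.all((W>lo)&(W<hi),-1)
    k,l,st,c=cv2.connectedComponentsWithStats(m.astype(np.uint8),connectivity=8)
    for j in range(1,k):
        if st[j,4]>=4: print(n,c[j].round(0),st[j,4],np.median(W[l==j],0).round(3),np.median(r[l==j],0))
E
python3 - <<'E'
from h import *
S=np.load("scene1.npz"); r=S["r"]; print("ref",r[255,176],r[261,183],r[267,185])
stones("scene");stones("side")
i=r.astype(int); 
E
```

```text
ref [121  42  47] [105  33  38] [114  38  44]
scene [174. 264.] 4 [ 0.476 -0.33   0.014] [123.  50.  56.]
scene [180. 264.] 4 [ 0.486 -0.316  0.014] [113.5  41.   46. ]
scene [182. 274.] 4 [ 0.514 -0.325  0.015] [123.5  51.   54.5]
side [253. 300.] 11 [ 0.48  -0.319  0.016] [76. 24. 28.]
side [264. 300.] 5 [ 0.509 -0.325  0.017] [80. 31. 34.]
```

```bash
python3 - <<'E'
from h import *
def an(f,lo=(.38,-.36,-.01),hi=(.66,.1,.2)):
    Z=np.load(f); W=wworld(Z["d"],Z["K"],Z["E"]); i=Z["r"].astype(int)
    print(f,"cam",(-Z["E"][:3,:3].T@Z["E"][:3,3]).round(3))
    m=(i[...,0]>1.8*i[...,1])&(abs(i[...,1]-i[...,2])<18)&(i[...,0]>1.8*i[...,2])&np.all((W>lo)&(W<hi),-1)
    k,l,st,c=cv2.connectedComponentsWithStats(m.astype(np.uint8))
    for j in range(1,k):
        if st[j,4]>=8: print(c[j].round(0),st[j,4],W[l==j].min(0).round(3),W[l==j].max(0).round(3))
    return W,Z
W,Z=an("pics/w1.png.npz"); W,Z=an("pics/w2.png.npz")
for v in range(336,370,3): print(v,W[v,272].round(3),Z["r"][v,272])
W,Z=an("pics/w3.png.npz"); 
for v in range(340,370,4): print(v,W[v,275].round(3),Z["r"][v,275])
E
```

```text
pics/w1.png.npz cam [ 0.664 -0.318  0.314]
[273. 274.] 107 [ 0.491 -0.315  0.01 ] [ 0.502 -0.303  0.019]
[269. 291.] 101 [ 0.47  -0.309  0.011] [ 0.482 -0.298  0.019]
[275. 309.] 96 [ 0.446 -0.315  0.009] [ 0.458 -0.303  0.019]
pics/w2.png.npz cam [ 0.581 -0.312  0.18 ]
[343.  76.] 8 [ 0.597 -0.351 -0.   ] [ 0.601 -0.351  0.002]
[256. 348.] 41 [ 0.431 -0.301  0.011] [ 0.491 -0.293  0.083]
[289. 348.] 103 [ 0.429 -0.318  0.012] [ 0.581 -0.312  0.18 ]
[272. 349.] 240 [ 0.43  -0.312  0.013] [ 0.581 -0.298  0.18 ]
336 [ 0.494 -0.307  0.075] [106  73  49]
339 [ 0.493 -0.307  0.075] [107  74  49]
342 [ 0.49  -0.307  0.074] [98 68 45]
345 [ 0.439 -0.304  0.019] [80 35 39]
348 [ 0.437 -0.304  0.019] [98 46 49]
351 [ 0.435 -0.304  0.019] [113  54  59]
354 [ 0.433 -0.304  0.02 ] [107  46  51]
357 [ 0.43  -0.304  0.02 ] [104  89  89]
360 [ 0.424 -0.304  0.017] [154 158 156]
363 [ 0.423 -0.304  0.019] [153 156 153]
366 [ 0.422 -0.304  0.021] [154 158 155]
369 [ 0.513 -0.308  0.113] [19 22 23]
pics/w3.png.npz cam [0.583 0.184 0.252]
340 [0.575 0.063 0.185] [139  99  68]
344 [ 0.556 -0.276  0.003] [158 161 158]
348 [ 0.555 -0.279  0.009] [211 217 214]
352 [ 0.555 -0.277  0.017] [209 217 212]
356 [ 0.555 -0.279  0.023] [255 255 255]
360 [ 0.552 -0.333  0.004] [252 253 252]
364 [ 0.552 -0.341  0.009] [212 218 215]
368 [0.577 0.096 0.213] [21 23 25]
```

The stones are back in the trough: at the backstop they only sat on the lip and fell off when I lifted. I'll redo the draw, keeping the lip sliding up the backstop while tilting back further. First I measure the stones and the scoop's attitude in the hand.

```bash
python3 - <<'E'
from h import *
for n in("scene","side"):
    r,d,K,E=cam(n); W=world(n,d,K,E); i=r.astype(int)
    m=(i[...,0]>1.45*i[...,1])&(abs(i[...,1]-i[...,2])<15)&(i[...,0]>1.45*i[...,2])&np.all((W>(.41,-.345,.003))&(W<(.61,-.272,.03)),-1)
    k,l,st,c=cv2.connectedComponentsWithStats(m.astype(np.uint8),connectivity=4)
    for j in range(1,k):
        if st[j,4]>=3: print(n,c[j].round(0),st[j,4],W[l==j].mean(0).round(3),W[l==j].min(0).round(3),W[l==j].max(0).round(3))
    m=np.all((W>(.42,-.06,.07))&(W<(.48,.012,.14)),-1)&(i.min(-1)>90)
    q=W[m]; print(n,"pan pts",len(q)); 
    if len(q): print(q.min(0).round(3),q.max(0).round(3))
    f=q[(q[:,2]<.1)&(abs(q[:,0]-.45)<.02)] if len(q) else q
    if len(f)>5:
        A=np.c_[f[:,:2]-[.45,-.018],np.ones(len(f))]; print("floor plane",len(f),np.linalg.lstsq(A,f[:,2],rcond=None)[0].round(3))
print(read_position(),read_orientation(),read_width())
y=np.deg2rad(-2.87)
for t,h in((-30,.03),(0,.0),(25,.04),(40,.1)):
    a=scoop_tool(off([.45,-.305,.004+h],y,np.deg2rad(t),[-.033,0,0]),y,np.deg2rad(t),False); print(t,a[0].round(3),inverse_kinematics(*a) is not None)
E
```

```text
scene [174. 264.] 7 [ 0.476 -0.33   0.015] [ 0.473 -0.333  0.013] [ 0.48  -0.327  0.016]
scene [180. 264.] 6 [ 0.486 -0.317  0.014] [ 0.483 -0.319  0.008] [ 0.488 -0.315  0.017]
scene [182. 273.] 6 [ 0.513 -0.325  0.015] [ 0.51  -0.327  0.013] [ 0.515 -0.322  0.019]
scene pan pts 483
[ 0.424 -0.054  0.081] [0.48  0.012 0.14 ]
floor plane 226 [0.023 0.081 0.088]
side [253. 300.] 16 [ 0.479 -0.32   0.015] [ 0.47  -0.331  0.005] [ 0.485 -0.312  0.021]
side [264. 300.] 7 [ 0.508 -0.327  0.018] [ 0.505 -0.33   0.016] [ 0.512 -0.324  0.02 ]
side pan pts 346
[ 0.423 -0.053  0.084] [0.475 0.012 0.137]
floor plane 209 [-0.006  0.061  0.091]
[0.45046151 0.02286099 0.13988018] [-3.14148927e+00  9.55774534e-05  1.57035104e+00] 0.011378265150242152
-30 [ 0.489 -0.307  0.114] True
0 [ 0.524 -0.309  0.054] True
25 [ 0.538 -0.309  0.058] True
40 [ 0.539 -0.309  0.095] True
```

```bash
cat >> h.py <<'E'
SL=np.deg2rad(-4.0)   # slip of scoop in the hand (actual tilt = tool tilt + SL)
Y=np.deg2rad(-2.87); U=np.array([-np.cos(Y),-np.sin(Y),0])
def st(lip,yaw,t,sl=SL):
    t=np.deg2rad(t); o=off(lip,yaw,t,[-.033,0,0]); p,_=scoop_tool(o,yaw,t,False); _,q=scoop_tool(o,yaw,t-sl,False); return p,q
def mid(x,dy=0): return -.3086-(x-.5061)*.0501+dy
def red(lo,hi,ns=("scene","side")):
  for n in ns:
    r,d,K,E=cam(n); W=(wworld(d,K,E) if n=="wrist" else world(n,d,K,E)); i=r.astype(int)
    m=(i[...,0]>1.45*i[...,1])&(abs(i[...,1]-i[...,2])<15)&(i[...,0]>1.45*i[...,2])&np.all((W>lo)&(W<hi),-1)
    k,l,s,c=cv2.connectedComponentsWithStats(m.astype(np.uint8),connectivity=4)
    for j in range(1,k):
        if s[j,4]>=3: print(n,c[j].round(0),s[j,4],W[l==j].mean(0).round(3))
E
python3 - <<'E'
from h import *
x=.5235; dy=-.0012
grip(0,100)
p,q=st([x,mid(x,dy),.09],Y,-30); move_ptp(p,q); print(read_clock())
f0=np.array(read_ft_force())
p,q=st([x,mid(x,dy),.0095],Y,-30); move_l(p,q,.12)
z=.0095
while z>.001:
    z-=.0015; p,q=st([x,mid(x,dy),z],Y,-30); move_l(p,q,.1)
    f=np.array(read_ft_force())-f0; print(round(z,4),f.round(1))
    if f[2]>3: break
print(read_clock()); red((.41,-.345,.003),(.61,-.272,.03))
E
```

```text
19.1417
0.008 [0.4 0.3 0.4]
0.0065 [0.2 0.  0.5]
0.005 [-0.4  0.2  0.4]
0.0035 [ 0.9 -0.1  1.4]
0.002 [-2.1  1.7 13.7]
21.2167
scene [182. 273.] 4 [ 0.513 -0.326  0.014]
side [253. 300.] 16 [ 0.479 -0.32   0.015]
side [264. 300.] 7 [ 0.509 -0.325  0.015]
```

```bash
python3 - <<'E'
from h import *
dy=-.0012
def go(x,z,t,v=.1):
    p,q=st([x,mid(x,dy),z],Y,t); move_l(p,q,v); return p
f0=np.array([0,0,0.])
go(.5235,.0042,-30,.05); f0=np.array(read_ft_force())
go(.505,.0042,-30); go(.495,.0042,-15); go(.485,.0042,-3)
print(read_clock(),(np.array(read_ft_force())-f0).round(1))
go(.446,.0042,-3)
x=.446
while x>.425:
    x-=.003; go(x,.0042,-3,.08); f=np.array(read_ft_force())-f0; print(round(x,3),f.round(1),np.round(read_position(),4))
    if f@-U>11: break
print(read_clock()); red((.40,-.345,.003),(.61,-.272,.04),("scene","side","wrist"))
E
```

```text
23.1417 [-0.2 -0.7 -0.3]
0.443 [-0.   0.5  0.1] [ 0.5144 -0.3102  0.0579]
0.44 [ 0.2 -0.5 -0. ] [ 0.5111 -0.31    0.058 ]
0.437 [-0.2 -0.5 -0.5] [ 0.508  -0.3099  0.058 ]
0.434 [ 0.2 -0.5  0.1] [ 0.5049 -0.3098  0.058 ]
0.431 [-0.5 -0.8 -1.3] [ 0.5019 -0.3096  0.058 ]
0.428 [ 7.5 -0.4 -1.6] [ 0.5008 -0.3095  0.0585]
0.425 [16.   0.7 -0.5] [ 0.5001 -0.3094  0.0592]
25.4333
scene [168. 252.] 4 [ 0.437 -0.325  0.019]
side [234. 297.] 23 [ 0.431 -0.301  0.02 ]
wrist [258. 344.] 64 [ 0.433 -0.296  0.019]
wrist [291. 343.] 18 [ 0.433 -0.317  0.019]
wrist [274. 346.] 146 [ 0.432 -0.306  0.021]
```

```bash
python3 - <<'E'
from h import *
dy=-.0012
f0=np.array(read_ft_force())
def go(x,z,t,v=.1):
    p,q=st([x,mid(x,dy),z],Y,t); move_l(p,q,v); f=np.array(read_ft_force()); print(t,round(z,3),f.round(1))
s=np.sin
x0=.4295
for t in(0,4,8,12,16,20,24,28):
    h=.001+.087*s(np.deg2rad(t)); go(x0-.40*h,.004+h,t,.05)
xe=x0-.40*h
for t in(36,44):
    h=.004+.087*s(np.deg2rad(t)); go(xe+.004,.004+h,t,.06)
print(read_clock()); red((.40,-.345,.003),(.61,-.272,.15),("scene","side","wrist"))
r,*_=cam("scene"); r2,*_=cam("side"); W,w,_=wcam("pics/w5.png")
z=lambda a:cv2.resize(a,(390,290),interpolation=cv2.INTER_CUBIC)
save("pics/t3.png",np.vstack([np.hstack([z(r[210:290,140:248]),z(r2[245:325,200:308])]),np.hstack([z(w),z(w[290:390,210:345])])]))
E
```

```text
0 0.005 [5.5 1.3 1. ]
4 0.011 [-0.6 -0.1 -1.3]
8 0.017 [-0.1 -0.7 -1.1]
12 0.023 [-1.   0.1 -1.2]
16 0.029 [-0.3 -0.1 -1.1]
20 0.035 [ 0.1 -0.3  1.4]
24 0.04 [-1.7  1.6  5.5]
28 0.046 [-2.7  0.9  9.6]
36 0.059 [-0.1  0.4 -1. ]
44 0.068 [-0.9  0.2  0. ]
28.2167
scene [169. 251.] 9 [ 0.454 -0.326  0.047]
scene [180. 251.] 8 [ 0.465 -0.302  0.037]
scene [173. 254.] 11 [ 0.463 -0.32   0.039]
side [244. 293.] 26 [ 0.458 -0.313  0.043]
```

All three stones are now in the pan: red blobs at z ≈ 40–47 mm, x ≈ 0.455–0.465. I carry the scoop with its tilt held and tip it into the cell.

```bash
python3 - <<'E'
from h import *
c=np.array([.572,-.0160]); yw=np.deg2rad(86.6)
def go(lip,yaw,t,v): p,q=st(lip,yaw,t); move_l(p,q,v)
p=np.array(read_position()); move_l(p+[0,0,.09],None,.12)
p,q=st([c[0],c[1]+.004,.15],yw,40)
try: move_l(p,q,.14)
except MotionError as e:
    print("fallback",e)
    for a in np.linspace(.2,1,5):
        l0=np.array([.43,-.305,.16]); l=l0+(np.array([c[0],c[1]+.004,.15])-l0)*a
        pp,qq=st(l,Y+(yw-Y)*a,40); move_ptp(pp,qq)
print(read_clock(),read_joint_positions())
red((.40,-.345,.003),(.61,-.272,.15)); print("in scoop?"); red((.53,-.06,.06),(.62,.08,.25))
E
```

```text
32.3833 [-0.90473519  0.67954443  0.47458197  1.79528753  0.38761281  1.17307331
 -0.75631513]
in scoop?
scene [306. 197.] 9 [0.57  0.031 0.124]
scene [310. 201.] 5 [0.586 0.029 0.126]
side [262. 183.] 13 [0.587 0.021 0.131]
side [254. 184.] 8 [0.564 0.03  0.125]
```

```bash
python3 - <<'E'
from h import *
c=np.array([.572,-.0160]); yw=np.deg2rad(86.6)
try:
  for t,h in((20,.09),(0,.078),(-14,.068),(-25,.056),(-35,.045),(-46,.038),(-58,.037)):
    p,q=st([c[0],c[1]+.004,h],yw,t); move_l(p,q,.12)
    f=np.array(read_ft_force()); print(t,f.round(1),read_clock())
except MotionError as e: print(t,e)
dwell(.5)
for t,h in((-55,.075),(-30,.088)):
    p,q=st([c[0],c[1]+.012,h],yw,t); move_l(p,q,.15)
p,q=scoop_tool([.45,-.018,.06],np.deg2rad(90),-SL,False); move_ptp(p,q)
print(read_clock(),read_joint_positions())
red((.40,-.4,.003),(.66,.1,.15),("scene","side","wrist"))
for n in("scene","side"):
    r,d,K,E=cam(n); W=world(n,d,K,E); np.savez(n+"2.npz",r=r,d=d,K=K,E=E)
    m=np.all((W>(.42,-.055,.03))&(W<(.48,-.0,.075)),-1)&(r.min(-1)>90); f=W[m]; f=f[abs(f[:,0]-.45)<.02]
    A=np.c_[f[:,:2]-[.45,-.018],np.ones(len(f))]; print("floor",len(f),np.linalg.lstsq(A,f[:,2],rcond=None)[0].round(3))
E
```

```text
20 [-0.   0.6 -2. ] 33.0833
0 [-0.2  0.1 -1.5] 33.6583
-14 [ 0.2  0.1 -1.6] 34.15
-25 [-1.2  0.5  0.3] 34.575
-35 [-0.2  0.9 -0. ] 34.9583
-46 [-0.3  0.4 -1. ] 35.325
-58 [ 0.3  0.7 -0.3] 35.6833
38.025 [-0.36711089  0.27155793  0.13693064  2.22314646  0.04830074  0.66705988
 -0.27521895]
scene [289. 227.] 9 [ 0.558 -0.012  0.013]
side [217. 230.] 3 [ 0.436 -0.018  0.004]
side [264. 230.] 3 [ 0.577 -0.054  0.005]
side [267. 230.] 3 [ 0.586 -0.056  0.005]
side [289. 231.] 5 [ 0.642 -0.098  0.031]
side [230. 232.] 3 [ 0.472 -0.035  0.004]
side [257. 232.] 4 [ 0.554 -0.054  0.005]
side [269. 232.] 4 [ 0.589 -0.063  0.004]
side [278. 232.] 4 [ 0.607 -0.101  0.037]
side [281. 231.] 5 [ 0.614 -0.115  0.051]
side [214. 232.] 3 [ 0.425 -0.023  0.004]
side [217. 235.] 3 [ 0.43  -0.037  0.004]
side [226. 234.] 3 [ 0.46  -0.042  0.004]
side [221. 237.] 3 [ 0.441 -0.051  0.006]
side [211. 241.] 3 [ 0.408 -0.058  0.004]
side [212. 243.] 3 [ 0.409 -0.071  0.005]
side [296. 252.] 6 [ 0.64  -0.185  0.025]
side [220. 252.] 4 [ 0.427 -0.113  0.004]
side [224. 252.] 3 [ 0.44  -0.115  0.006]
side [217. 
[... 273 characters left out ...]
1  0.005]
side [219. 266.] 5 [ 0.414 -0.167  0.004]
side [229. 265.] 3 [ 0.442 -0.17   0.004]
side [222. 269.] 3 [ 0.42  -0.178  0.004]
side [230. 272.] 3 [ 0.442 -0.194  0.004]
side [240. 275.] 5 [ 0.465 -0.212  0.004]
side [220. 276.] 4 [ 0.41  -0.204  0.005]
side [222. 281.] 5 [ 0.412 -0.224  0.005]
side [231. 280.] 3 [ 0.438 -0.227  0.004]
side [226. 282.] 3 [ 0.423 -0.232  0.005]
side [278. 308.] 4 [ 0.54  -0.352  0.004]
side [243. 314.] 3 [ 0.447 -0.35   0.005]
wrist [404. 254.] 15 [0.537 0.01  0.047]
wrist [411. 256.] 9 [ 0.558 -0.009  0.017]
wrist [418. 275.] 189 [ 0.57  -0.029  0.015]
wrist [278. 341.] 5 [0.452 0.014 0.126]
floor 170 [0.008 0.041 0.053]
floor 145 [0.016 0.056 0.057]
```

```bash
python3 - <<'E'
from h import *
W,w,d=wcam("pics/w6.png"); r=np.load("scene2.npz")["r"]
z=lambda a:cv2.resize(a,(390,390),interpolation=cv2.INTER_CUBIC)
save("pics/t4.png",np.hstack([z(w[200:320,350:470]),z(r[190:270,240:320])]))
q=W[(d>0)&np.all((W>(.52,-.06,.03))&(W<(.63,.03,.054)),-1)]; c,s,a=cv2.minAreaRect((q[:,:2]*1000).astype(np.float32)); print(c,s,a)
E
```

```text
(570.7041625976562, -14.31125259399414) (57.86798858642578, 71.7175521850586) 86.6878662109375
```

View pics/t4.png

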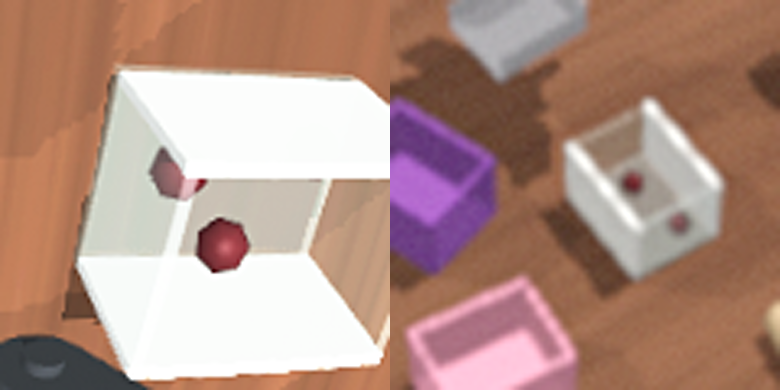

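The wrist crop shows one stone at (222,245) and another through the clear pane at (180,175). The scene crop shows stones at (632,182) and (680,222), so at least two are inside the upright cell. Next I set the scoop down and take the cell.

```bash
python3 - <<'E'
from h import *
s=np.deg2rad(6.5); yw=np.deg2rad(90); f0=np.array(read_ft_force())
def pq(z): 
    p,_=scoop_tool([.45,-.018,z],yw,0,False); _,q=scoop_tool([.45,-.018,z],yw,s,False); return p,q
p,q=pq(.010); move_l(p,q,.12); z=.010
while z>-.006:
    z-=.002; move_l(pq(z)[0],None,.1); f=np.array(read_ft_force())-f0
    if f[2]>2.5: break
print("contact",z,f.round(1))
grip(.045,40); p=np.array(read_position()); move_l(p+[0,0,.09],None,.2)
print(read_clock()); o=[np.pi,0,np.deg2rad(-3.3)]
move_ptp([.5715,-.016,.12],o); grip(.085)
move_l([.5715,-.016,.030],o,.12)
print(read_width()); grip(0,45); print(read_width(),read_gripper_force(),read_ft_force(),read_position(),read_clock())
E
```

```text
contact 0.0 [-2.9  2.6 18.3]
41.1417
0.08509895002444724
0.05563977477906031 47.291359305381775 [-3.12196138  0.84921935  8.321332  ] [ 0.57192803 -0.01583732  0.03081223] 43.9917
```

```bash
python3 - <<'E'
from h import *
p=np.array(read_position()); move_l([p[0],p[1],.235],None,.15)
print(read_width(),read_ft_force(),read_clock())
o=[np.pi,0,np.deg2rad(92)]
q=inverse_kinematics([.544,.306,.235],o); print(q)
try: move_l([.544,.306,.235],o,.13)
except MotionError as e: print(e); move_ptp([.544,.306,.235],o)
print(read_clock(),read_joint_positions(),read_width())
W,r,d=wcam("pics/w7.png"); np.save("w7W.npy",W)
def box(t,lo,hi,W=W,d=d):
    q=W[(d>0)&np.all((W>lo)&(W<hi),-1)]
    if len(q)<20: print(t,len(q)); return
    c,s,a=cv2.minAreaRect((q[:,:2]*1000).astype(np.float32)); print(t,len(q),np.round(c,1),np.round(s,1),round(a,2),q.min(0).round(3),q.max(0).round(3))
box("plate",(.43,.1,.007),(.66,.5,.022)); box("tubes",(.43,.1,.125),(.66,.5,.168))
box("lens",(.43,.1,.14),(.66,.3,.168)); box("lamp",(.43,.3,.14),(.66,.5,.168)); box("cell",(.48,.25,.18),(.62,.36,.265))
for n in("scene","side"):
    r,d,K,E=cam(n); Wn=world(n,d,K,E); np.savez(n+"3.npz",r=r,d=d,K=K,E=E); box(n+" cell",(.48,.25,.18),(.62,.36,.25),Wn,d); box(n+" tubes",(.43,.1,.125),(.66,.5,.168),Wn,d)
E
```

```text
0.0552994017581319 [ 0.09864734  0.48333912 -1.59179817] 45.5083
[-0.68603528  0.35740746  0.09009421  1.74385366 -0.03646499  1.04195115
 -0.54829589]
48.1417 [-0.67273989  0.35709243  0.07382952  1.74323917 -0.02971103  1.04242995
 -0.554528  ] 0.05541616322381249
plate 9409 [539.8 375.4] [100.3 182. ] 2.48 [0.486 0.283 0.009] [0.593 0.468 0.017]
tubes 8223 [538.  417.4] [58.4 70.2] 2.02 [0.508 0.382 0.127] [0.567 0.453 0.162]
lens 0
lamp 7884 [538.2 417.4] [55.4 70.2] 1.95 [0.51  0.382 0.14 ] [0.566 0.453 0.162]
cell 25143 [544.9 306. ] [102.8  70.1] 2.32 [0.493 0.271 0.203] [0.596 0.342 0.265]
scene cell 668 [545.1 301. ] [75.  86.7] 88.1 [0.502 0.264 0.198] [0.588 0.339 0.25 ]
scene tubes 827 [548.  305.7] [ 57.1 292.8] 0.41 [0.52  0.159 0.125] [0.578 0.452 0.158]
side cell 397 [541.2 305.4] [81.8 86.3] 3.58 [0.501 0.261 0.203] [0.582 0.35  0.25 ]
side tubes 420 [539.1 306.5] [ 54.9 296. ] 3.23 [0.507 0.159 0.125] [0.574 0.453 0.162]
```

```bash
python3 - <<'E'
from h import *
o=[np.pi,0,np.deg2rad(92)]
move_l([.5435,.3067,.1358],o,.1); dwell(.4)
print(read_position(),read_orientation(),read_width(),read_gripper_force(),read_ft_force(),read_clock())
for n in("side","scene"):
    r,d,K,E=cam(n); W=world(n,d,K,E)
    q=W[(d>0)&np.all((W>(.49,.25,.09))&(W<(.61,.36,.152)),-1)]; print(n,len(q),q.min(0).round(3),q.max(0).round(3),np.percentile(q[:,2],[1,5]).round(3))
    f=W[(d>0)&np.all((W>(.40,-.08,.012))&(W<(.5,.06,.1)),-1)]; print("scoop",len(f),f.min(0).round(3),f.max(0).round(3))
red((.50,.26,.1),(.60,.35,.16),("scene","side","wrist"))
W,r,d=wcam("pics/w8.png")
E
```

```text
[0.54352447 0.30672823 0.13595297] [ 3.14142692e+00 -1.43431646e-04  1.60566829e+00] 0.055213020002756845 47.88746774196625 [ 0.09314327  0.45852719 -2.06559595] 49.8333
side 297 [0.5   0.263 0.105] [0.584 0.35  0.152] [0.109 0.115]
scoop 154 [ 0.422 -0.049  0.012] [0.475 0.035 0.074]
scene 575 [0.503 0.264 0.099] [0.588 0.34  0.152] [0.102 0.105]
scoop 193 [ 0.424 -0.053  0.012] [0.479 0.035 0.072]
scene [377. 145.] 6 [0.535 0.323 0.118]
side [217. 133.] 3 [0.501 0.309 0.14 ]
wrist [308. 262.] 559 [0.559 0.316 0.121]
wrist [274. 304.] 511 [0.544 0.291 0.121]
```

```bash
python3 -c "
from workcell import *
print(finish_job(),read_clock())"
```

```text
the job is handed in; nothing more can be done
the job is handed in; nothing more can be done
```

The job is handed in at about 50 s. The cell is held by its frosted faces on the light axis with at least two stones in it (the third was not confirmed), and the scoop rests on the bench; the first scoop attempt dropped the stones back into the trough, so I repeated it.

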